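# Set up a cheese block and rule for portioning

## Robot

A 6-joint arm with a two-finger parallel gripper is mounted at the origin on a cart in front of the work surface, level with it; the furniture and walls round the work are solid. World frame = base frame: x ahead of the robot, y to its left, z up, the work surface at z = 0. Lengths are in mm, angles in rad, forces in N, time in s.
With the tool pointing down it reaches from about 375 to 925 mm from the base axis. Payload 5.7 kg.
Tool frame: the origin (TCP) lies midway between the tips of the shut fingers; the grasp point (between the pads) lies 19 mm behind it; z points along the fingers, y is the line along which they close (so a half turn about z gives the same grasp; the last joint's range is limited). The gripper opens to 88 mm and grips with 3 to 60 N. Pads are 20 mm wide; open, the fingers measure 115 mm over their backs; the gripper's body (75 mm by 178 mm) begins 61 mm behind the grasp point.
Start: joints at [-1.32, 0.359, 1.51, -0, 1.272, -0.115], TCP at [214.601, -560.275, 222.623] pointing down, gripper open.
Joint ranges: [-2.97, 2.97], [-1.01, 2.36], [0.21, 2.38], [-0.96, 4.11], [0.2, 2.71], [-2.98, 2.98]. Speed limits (rad/s): [2.39, 2.39, 3.14, 3.14, 3.14, 3.14].

## Interface

Orientations are given as a rotation vector (axis times angle).
In Python, from workcell import manip gives the robot as it stands.
- The arm moves only by the tool carry_out, never from a script. Its argument "targets" is a list of rows, each an object with "slide": the shift along the world's x, y, z as a fraction of full scale, a list of three; "twist": the turn, a rotation vector about the world's x, y, z as a fraction of full scale, a list of three; "grip": the closure, from -1 (fully open) to 1 (shut). In form: [{"slide": [x, y, z], "twist": [wx, wy, wz], "grip": grip}, ...]. A call has 1 to 20 rows; each row is the pose to reach, as a shift and turn from the pose commanded when the call began, turning the shorter way round; what a row does not reach only later rows make up. Full scale, the value 1, is 0.2 m for a shift and 360 degrees for a turn. A row lasts 1/8 s, in which the tool goes at most 62.5 mm and 10.7 degrees, less where a joint would pass 70% of its speed; a pose out of reach is approached as far as the arm can. A call with a number of a shift or a turn outside -1 to 1 is refused whole. A call with a gripper value outside its range is refused whole. The fingers move at their own pace and stop on an object; the grip force is fixed at half the most. Time passes only in rows, so rows that repeat a pose let the fingers close. It gives the time, the measured TCP pose, the force, the opening and the grip force at its end, in the units of the state.
- manip.observe(): the state, without advancing time (a new reading comes with each control period).
- manip.read_camera(name): name is "side" or "top" or "wrist"; returns the picture (384x512x3 uint8, red, green, blue); there is no depth.
- manip.camera_info(name): a dict with "fx", "fy", "cx", "cy" (pixels), "R" (3x3) and "t" (3): a world point X has camera coordinates R X + t. Camera axes: x right, y down, z forward; pixel columns grow to the right and rows downward; lengths in mm; the calibration is good to about 2 mm. A picture is of the moment at which its call begins: read the wrist's pose just before it. camera_info takes no time and is no camera call; for the wrist camera it gives the pose at the moment of the call.
- manip.close_job(): hands the job in; it is judged then, once.
Trained networks look in the newest picture that a camera, given by its name, has taken for a name from the list of things; names that differ only in an ending like _2 or _b are one class to them, and where a whole thing is asked for, a point or a joint stands for the part that bears it (a point fixed in the world has none). Each returns a list of dicts, best first, with "confidence" (0 to 1); they miss things now and then, are a little off and sometimes report something else, mostly with a low value. They report only what shows in the picture. A call takes as long as a camera call.
- manip.look_for(camera, name): "uv" ([column, row] in pixels, amid what is visible of it).
- manip.pinpoint(camera, name): "uv" ([column, row] in pixels: a listed point, or the origin of a listed thing).
The state is a dict: "time_s": time; "joint_positions": joint angles; "joint_vel": joint speeds; "effort": joint torques, N m; "eef_pos": TCP position; "tool_rot": TCP orientation; "ft_force": force on the tool from outside, world axes, zero at the start; "ft_torque": the same for the moment, N m; "grip_width": opening from 0.0 (shut) to 1.0 (fully open); "finger_force": force on a finger pad.
Only numpy, scipy, OpenCV 4.12 (cv2) and the standard library are available. Lean on these libraries where they do the work, as an engineer would, in place of code of your own. Each camera call takes 0.05 s, during which the arm holds its last target. There are 200 camera calls.

## Task

Seat the block of cheese flat in the pocket of the white portioning board. Then lay the metal rule flat on the board's wide side, on the robot's side of the cheese, with its straight, tick-marked edge (the one away from the black grip) flush against the cheese's long face and reaching past both ends of it. Leave the other things on the table where they are.

Things in the scene. Friction and masses are not known exactly. Their poses are not given: they have to be found in the camera images.
- portion_board: white board, 210 (x) x 200 (y) x 16 mm, fixed, yaw within 0.2; origin at the centre of its underside, z up. In its top a blue-grey floored pocket 68 (x) x 158 (y) mm, 6 mm deep, centred 40 mm towards +x (away from the robot; a green stripe marks that edge). The plain strip on the -x side of the pocket, the robot's side, is 111 mm wide: the rule goes there.
- pocket (a point): centre of the pocket's floor, 10 mm above the table; axes as the board's
- cheese_block: loose pale yellow cheese block, orange rind on the short ends, 60 (x) x 150 (y) x 45 mm high, 0.3 to 0.55 kg; origin at the centre of its underside, z up. Pinch it across its 60 mm width. In the pocket it has 4 mm of play each side, its underside 10 mm above the table. Starts on the table to the right of the board, yaw within 0.35.
- rule: loose metal plate 70 (x) x 180 (y) x 5 mm, 0.25 kg; origin at the centre of its underside, z up. Upright black grip bar 14 (x) x 100 (y) mm centred at x = -24 mm, y = 0, top at z = 33 mm. Straight graduated edge (dark ticks) at x = +35 mm: it goes against the cheese. Starts flat on the table to the right of the board, nearer or farther than the cheese, yaw within 0.35.
- edge_left (a point): point on the rule's straight edge, 70 mm from its middle towards the rule's +y end, at half the plate's thickness; axes as the rule's
- edge_right (a point): point on the rule's straight edge, 70 mm from its middle towards the rule's -y end, at half the plate's thickness; axes as the rule's
- salt_shaker: bystander: clear salt shaker with a white top, 44 mm across, 90 mm high; origin under its centre
- seal_pad: bystander: red pad of seals lying flat, 150 x 105 x 9 mm; origin under its centre

How it is judged:
By the outcome, as a careful person would: the job done as asked, in the order asked, and still so for the second after the job is handed in, with the robot touching nothing.
It also fails if it takes over 56 s, if anything falls off the work surface, if the arm or the gripper's body presses on something with over 40 N, if the wrist force passes 120 N, or if a joint passes its speed limit or range.

## Working session

There is one attempt and no reset: what is moved stays moved. The work goes in short steps, Python scripts to look and compute and a tool call to move; the robot and the scene stay as the last step left them, time stands still between calls to the robot, and variables do not carry over. Pictures are saved under pics/ and viewed, at most 10 in all, crops included, and the job is handed in when it is done.

Besides the shell and the picture viewer there is one more tool, called after "Call:" as name(argument=value, ...), one argument or row to a line, values as JSON. carry_out: Moves the arm, as the interface text tells. Its arguments: {"type":"object","properties":{"targets":{"type":"array","items":{"type":"object","properties":{"slide":{"type":"array","items":{"type":"number","minimum":-1,"maximum":1}},"twist":{"type":"array","items":{"type":"number","minimum":-1,"maximum":1}},"grip":{"type":"number"}}}}},"required":["targets"]}

```bash
mkdir -p pics
cat > h.py <<'E'
import numpy as np, cv2
from workcell import manip
def ray(cam,uv,z,ci=None):
    c=ci or manip.camera_info(cam); R=np.array(c["R"]);t=np.array(c["t"])
    d=R.T@np.array([(uv[0]-c["cx"])/c["fx"],(uv[1]-c["cy"])/c["fy"],1]); o=-R.T@t
    return o+d*(z-o[2])/d[2]
def proj(cam,X,ci=None):
    c=ci or manip.camera_info(cam); p=np.array(c["R"])@np.array(X,float)+np.array(c["t"])
    return np.array([c["fx"]*p[0]/p[2]+c["cx"],c["fy"]*p[1]/p[2]+c["cy"]])
def snap(cam,name):
    im=manip.read_camera(cam); cv2.imwrite(f"pics/{name}.png",cv2.cvtColor(im,cv2.COLOR_RGB2BGR)); return im
E
python3 - <<'E'
from h import *
a=snap("top","t0");b=snap("side","s0")
cv2.imwrite("pics/both.png",cv2.cvtColor(np.vstack([a,b]),cv2.COLOR_RGB2BGR)[:, :])
np.set_printoptions(precision=1,suppress=True)
for n,z in [("portion_board",0),("pocket",10),("cheese_block",0),("rule",0),("edge_left",2.5),("edge_right",2.5),("salt_shaker",0),("seal_pad",0)]:
    for cam in ("top","side"):
        for r in manip.pinpoint(cam,n)[:2]: print(n,cam,r["uv"],round(r["confidence"],2),ray(cam,r["uv"],z))
s=manip.observe();print(s["eef_pos"],s["tool_rot"],s["time_s"])
E
```

```text
portion_board top [162.0, 181.9] 0.83 [533.3  58.2   0. ]
portion_board side [232.2, 267.4] 0.82 [534.9  54.    0. ]
pocket top [164.2, 165.1] 0.91 [573.2  51.9  10. ]
pocket side [197.3, 179.6] 0.75 [ 675.5 -318.9   10. ]
pocket side [213.6, 263.6] 0.74 [579.1  52.5  10. ]
cheese_block top [299.7, 223.4] 0.57 [ 434.9 -277.7    0. ]
cheese_block side [274.0, 189.5] 0.68 [ 427.8 -283.5    0. ]
rule top [292.2, 149.4] 0.8 [ 616.2 -259.6    0. ]
rule side [214.5, 196.0] 0.81 [ 611.5 -242.3    0. ]
edge_left top [262.4, 138.7] 0.75 [ 641.9 -186.3    2.5]
edge_left top [162.9, 179.7] 0.66 [538.4  55.6   2.5]
edge_left side [204.6, 204.1] 0.56 [ 635.5 -196.1    2.5]
edge_right top [321.7, 130.1] 0.64 [ 664.4 -332.     2.5]
edge_right top [263.5, 138.6] 0.64 [ 642.1 -189.     2.5]
edge_right side [200.0, 179.6] 0.58 [ 669.1 -330.9    2.5]
salt_shaker top [355.9, 288.9] 0.66 [ 280.6 -410.9    0. ]
salt_shaker side [314.0, 168.6] 0.81 [ 287.  -416.9    0. ]
salt_shaker side [230.1, 266.7] 0.72 [540.1  51.8   0. ]
seal_pad top [235.2, 104.6] 0.81 [ 728.2 -118.1    0. ]
seal_pad side [168.8, 220.4] 0.96 [ 725.7 -119.7    0. ]
[ 214.6 -560.3  222.6] [-3.1 -0.6  0. ] 0.9
```

View pics/t0.png

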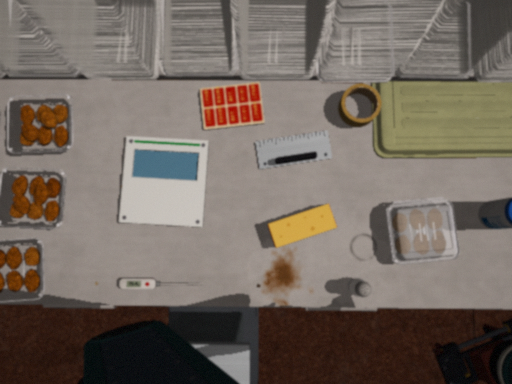

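View pics/s0.png

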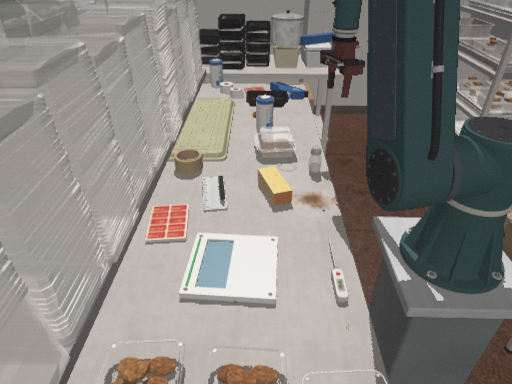

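The top view shows the board at about (163,182) with its blue pocket at (165,165). The rule is at (293,150), ticks on its upper (+x) edge, and the cheese is at (302,226). In the side view the cheese is at (275,186) and the rule at (215,193). The shaker and pad are clear of the grasps. Next I move towards the cheese and turn the gripper across it.

Call:
carry_out(
  targets=[
    {"slide": [1,1,0.3],"twist": [0,0,0.242],"grip": -1},
    {"slide": [1,1,0.3],"twist": [0,0,0.242],"grip": -1},
    {"slide": [1,1,0.3],"twist": [0,0,0.242],"grip": -1},
    {"slide": [1,1,0.3],"twist": [0,0,0.242],"grip": -1},
    {"slide": [1,1,0.3],"twist": [0,0,0.242],"grip": -1},
    {"slide": [1,1,0.3],"twist": [0,0,0.242],"grip": -1},
    {"slide": [1,1,0.3],"twist": [0,0,0.242],"grip": -1},
    {"slide": [1,1,0.3],"twist": [0,0,0.242],"grip": -1},
    {"slide": [1,1,0.3],"twist": [0,0,0.242],"grip": -1},
    {"slide": [1,1,0.3],"twist": [0,0,0.242],"grip": -1},
    {"slide": [1,1,0.3],"twist": [0,0,0.242],"grip": -1},
  ],
)

```text
time_s: 2.28
eef_pos: [414.6, -360.3, 282.6]
tool_rot: [-1.848, -2.541, 0.0]
ft_force: [0.1, 0.2, 0.4]
grip_width: 1.001
finger_force: 0.0
```

Call:
carry_out(
  targets=[
    {"slide": [0.1,0.4,0],"twist": [0,0,0],"grip": -1},
    {"slide": [0.1,0.4,0],"twist": [0,0,0],"grip": -1},
    {"slide": [0.1,0.4,0],"twist": [0,0,0],"grip": -1},
    {"slide": [0.1,0.4,0],"twist": [0,0,0],"grip": -1},
  ],
)

```text
time_s: 2.78
eef_pos: [434.7, -281.4, 282.8]
tool_rot: [1.845, 2.542, -0.001]
ft_force: [0.8, -0.3, -0.7]
grip_width: 1.001
finger_force: 0.0
```

Run:
```python
from h import *
np.set_printoptions(precision=2,suppress=True)
ci=manip.camera_info("wrist")
a=snap("wrist","w0")
s=manip.observe();print(s["eef_pos"],s["tool_rot"],s["time_s"],s["ft_force"])
print("cam",-np.array(ci["R"]).T@ci["t"],np.array(ci["R"])[2],ci["fx"])
for n,z in [("cheese_block",0),("rule",0),("edge_left",2.5),("edge_right",2.5)]:
    for r in manip.pinpoint("wrist",n)[:2]: print(n,r["uv"],round(r["confidence"],2),ray("wrist",r["uv"],z,ci))
```

```text
[ 434.63 -281.5   282.71] [ 1.85  2.54 -0.  ] 2.825 [ 0.11  0.   -0.87]
cam [ 411.74 -209.42  445.07] [ 0.08 -0.26 -0.96] 326.0089072417102
cheese_block [248.1, 146.8] 0.57 [ 426.79 -277.14    0.  ]
rule [379.4, 178.9] 0.89 [ 616.52 -263.      0.  ]
edge_left [417.7, 133.7] 0.64 [ 638.6  -188.96    2.5 ]
edge_right [390.0, 228.1] 0.57 [ 660.59 -326.07    2.5 ]
```

View pics/w0.png

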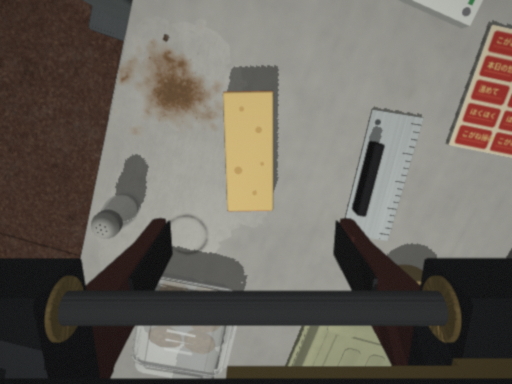

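The wrist view shows the cheese's top face with corners near (224,93), (271,92), (273,211) and (228,211). The rule is clear at (385,175), ticks on its right (+x) side. I fit poses to both outlines.

```bash
cat >> h.py <<'E'
def rect(mask,z,cam,ci):
    n,l,st,c=cv2.connectedComponentsWithStats(mask.astype(np.uint8)); k=1+np.argmax(st[1:,4])
    cn=max(cv2.findContours((l==k).astype(np.uint8),cv2.RETR_EXTERNAL,cv2.CHAIN_APPROX_NONE)[0],key=cv2.contourArea)
    P=np.array([ray(cam,p[0],z,ci)[:2] for p in cn],np.float32)
    b=cv2.boxPoints(cv2.minAreaRect(P)); c0=b.mean(0); e=[b[1]-b[0],b[2]-b[1]]
    e.sort(key=np.linalg.norm); u=e[1]*np.sign(e[1][1])
    return c0,np.linalg.norm(e[0]),np.linalg.norm(e[1]),np.arctan2(-u[0],u[1])
E
python3 - <<'E'
from h import *
np.set_printoptions(precision=2,suppress=True)
ci=manip.camera_info("wrist")
im=cv2.imread("pics/w0.png"); h=cv2.cvtColor(im,cv2.COLOR_BGR2HSV).astype(int)
m=(h[...,0]>12)&(h[...,0]<32)&(h[...,1]>90)&(h[...,2]>150); m[260:]=0
print("cheese",rect(m,45,"wrist",ci))
m[:]=0
m=(h[...,2]<60); m[:130]=0;m[225:]=0;m[:,:345]=0;m[:,400:]=0
print("grip",rect(m,33,"wrist",ci))
# board via top camera
ct=manip.camera_info("top"); im=cv2.imread("pics/t0.png"); h=cv2.cvtColor(im,cv2.COLOR_BGR2HSV).astype(int)
m=(h[...,0]>90)&(h[...,0]<115)&(h[...,1]>70); m[200:]=0;m[:140]=0;m[:,:110]=0;m[:,220:]=0
print("pocket(rim16)",rect(m,16,"top",ct),rect(m,10,"top",ct))
m=(im.min(2)>150); m[:120]=0;m[240:]=0;m[:,:100]=0;m[:,230:]=0
print("board",rect(m,16,"top",ct))
E
```

```text
cheese (array([ 428.27, -277.95], dtype=float32), np.float32(57.965443), np.float32(148.20879), np.float32(0.32976606))
grip (array([ 585.45, -263.73], dtype=float32), np.float32(19.462477), np.float32(98.99391), np.float32(0.15810497))
pocket(rim16) (array([573.88,  48.3 ], dtype=float32), np.float32(62.954678), np.float32(151.85995), np.float32(-0.049067274)) (array([574.87,  49.59], dtype=float32), np.float32(63.309963), np.float32(152.71692), np.float32(-0.049067814))
board (array([534.84,  50.36], dtype=float32), np.float32(200.75726), np.float32(212.29831), np.float32(1.5242705))
```

Call:
carry_out(
  targets=[
    {"slide": [-0.032,0.018,-0.3],"twist": [0,0,0.0024],"grip": -1},
    {"slide": [-0.032,0.018,-0.6],"twist": [0,0,0.0024],"grip": -1},
    {"slide": [-0.032,0.018,-0.9],"twist": [0,0,0.0024],"grip": -1},
    {"slide": [-0.032,0.018,-0.9],"twist": [0,0,0.0024],"grip": -1},
  ],
)

```text
time_s: 3.52
eef_pos: [425.1, -274.5, 99.1]
tool_rot: [-1.821, -2.548, -0.001]
ft_force: [0.2, -0.2, 0.7]
grip_width: 0.996
finger_force: 0.0
```

Call:
carry_out(
  targets=[
    {"slide": [0,0,-0.2],"twist": [0,0,0],"grip": -1},
    {"slide": [0,0,-0.35],"twist": [0,0,0],"grip": -1},
    {"slide": [0,0,-0.43],"twist": [0,0,0],"grip": -1},
    {"slide": [0,0,-0.43],"twist": [0,0,0],"grip": -1},
    {"slide": [0,0,-0.43],"twist": [0,0,0],"grip": 1},
    {"slide": [0,0,-0.43],"twist": [0,0,0],"grip": 1},
    {"slide": [0,0,-0.43],"twist": [0,0,0],"grip": 1},
    {"slide": [0,0,-0.43],"twist": [0,0,0],"grip": 1},
    {"slide": [0,0,-0.43],"twist": [0,0,0],"grip": 1},
    {"slide": [0,0,-0.43],"twist": [0,0,0],"grip": 1},
  ],
)

```text
time_s: 4.78
eef_pos: [428.5, -277.0, 17.3]
tool_rot: [1.825, 2.556, -0.0]
ft_force: [-1.6, -0.4, 7.2]
grip_width: 0.68
finger_force: 30.0
```

Call:
carry_out(
  targets=[
    {"slide": [0,0,0.1],"twist": [0,0,0],"grip": 1},
    {"slide": [0,0,0.25],"twist": [0,0,0],"grip": 1},
    {"slide": [0,0.05,0.45],"twist": [0,0,0],"grip": 1},
    {"slide": [0.05,0.15,0.5],"twist": [0,0,-0.01],"grip": 1},
    {"slide": [0.1,0.3,0.5],"twist": [0,0,-0.02],"grip": 1},
    {"slide": [0.2,0.5,0.5],"twist": [0,0,-0.03],"grip": 1},
    {"slide": [0.3,0.7,0.5],"twist": [0,0,-0.045],"grip": 1},
    {"slide": [0.35,0.85,0.5],"twist": [0,0,-0.06],"grip": 1},
    {"slide": [0.35,0.9,0.5],"twist": [0,0,-0.0605],"grip": 1},
    {"slide": [0.35,0.9,0.5],"twist": [0,0,-0.0605],"grip": 1},
  ],
)

```text
time_s: 6.02
eef_pos: [497.1, -96.2, 116.1]
tool_rot: [-2.272, -2.168, 0.002]
ft_force: [0.3, 0.1, -4.6]
grip_width: 0.68
finger_force: 30.0
```

Call:
carry_out(
  targets=[
    {"slide": [0.1,0.2,0],"twist": [0,0,0],"grip": 1},
    {"slide": [0.25,0.4,0],"twist": [0,0,0],"grip": 1},
    {"slide": [0.35,0.6,0],"twist": [0,0,0],"grip": 1},
    {"slide": [0.38,0.73,0],"twist": [0,0,0],"grip": 1},
    {"slide": [0.38,0.73,0],"twist": [0,0,0],"grip": 1},
    {"slide": [0.38,0.73,0],"twist": [0,0,0],"grip": 1},
    {"slide": [0.38,0.73,0],"twist": [0,0,0],"grip": 1},
  ],
)

```text
time_s: 6.9
eef_pos: [573.8, 47.8, 116.5]
tool_rot: [-2.277, -2.164, 0.001]
ft_force: [-0.1, -0.7, -4.8]
grip_width: 0.677
finger_force: 30.0
```

Run:
```python
from h import *
np.set_printoptions(precision=2,suppress=True)
ci=manip.camera_info("wrist")
a=snap("wrist","w1")
s=manip.observe();print(s["eef_pos"],s["tool_rot"],s["time_s"],s["ft_force"])
for n,z in [("portion_board",0),("pocket",10),("cheese_block",s["eef_pos"][2]-17)]:
    for r in manip.pinpoint("wrist",n)[:2]: print(n,r["uv"],round(r["confidence"],2),ray("wrist",r["uv"],z,ci))
```

```text
[573.87  48.04 116.59] [-2.28 -2.16  0.  ] 6.95 [-0.33  1.22 -5.73]
cheese_block [250.3, 229.7] 0.56 [572.07  46.25  99.59]
```

View pics/w1.png

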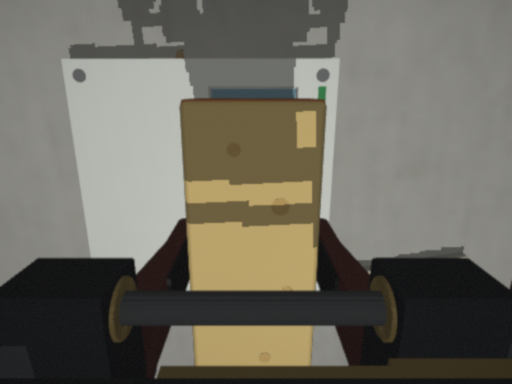

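The held cheese covers most of the view. The board's far corners are near (65,58) and (338,60). The pocket's end edge runs (210,88)–(297,88), and the cheese's end runs (182,101)–(323,100). I compare these in world coordinates.

Run:
```python
from h import *
np.set_printoptions(precision=1,suppress=True)
ci=manip.camera_info("wrist")
for n,uv,z in [("bL",(65,58.5),16),("bR",(338.5,59.5),16),("pL",(209,87.5),16),("pR",(297.5,88),16),("cL",(181.5,101),144.6),("cR",(323.5,100),144.6)]: print(n,ray("wrist",uv,z,ci))
c,y=np.array([573.9,48.3]),-.049
R=np.array([[np.cos(y),-np.sin(y)],[np.sin(y),np.cos(y)]])
for n,p in [("bL",(-145,100)),("bR",(65,100)),("pL",(-34,79)),("pR",(34,79))]: print(n,c+R@p)
print("cheese",np.array([573.9,47])+R@[-30,75],np.array([573.9,47])+R@[30,75])
im=cv2.imread("pics/w1.png")
print(im[70:105:2,255].sum(1), [im[y,255].tolist() for y in (84,92)])
g=cv2.cvtColor(im,cv2.COLOR_BGR2GRAY); print(g[93,190:230]); print(g[93,285:320])
```

```text
bL [437.4 157.4  16. ]
bR [643.7 146.2  16. ]
pL [544.2 131.   16. ]
pR [612.5 127.2  16. ]
cL [549.2 123.  144.6]
cR [605.8 120.5 144.6]
bL [434.  155.3]
bR [643.7 145. ]
pL [543.8 128.9]
pR [611.7 125.5]
cheese [547.6 123.4] [607.5 120.4]
[325 326 324 327 325 323 324 324 297 263 214 211 210 207 173 188 241 260] [[106, 110, 108], [79, 74, 58]]
[184 184 173 134 111 110 111 110 109 109 110 109 109 110 109 110 110 108
  98  90  86  79  70  69  68  69  68  68  68  68  68  69  68  69  68  68
  69  69  67  69]
[ 68  68  69  69  68  67  68  80 105 113 112 105 132 167 183 186 186 186
 187 186 186 187 186 187 186 186 186 186 185 185 187 186 174 131 100]
```

Call:
carry_out(
  targets=[
    {"slide": [0.0035,0.0145,-0.1],"twist": [0,0,-0.0007],"grip": 1},
    {"slide": [0.0035,0.0145,-0.22],"twist": [0,0,-0.0007],"grip": 1},
    {"slide": [0.0035,0.0145,-0.32],"twist": [0,0,-0.0007],"grip": 1},
    {"slide": [0.0035,0.0145,-0.37],"twist": [0,0,-0.0007],"grip": 1},
    {"slide": [0.0035,0.0145,-0.4],"twist": [0,0,-0.0007],"grip": 1},
    {"slide": [0.0035,0.0145,-0.42],"twist": [0,0,-0.0007],"grip": 1},
    {"slide": [0.0035,0.0145,-0.435],"twist": [0,0,-0.0007],"grip": 1},
    {"slide": [0.0035,0.0145,-0.435],"twist": [0,0,-0.0007],"grip": 1},
    {"slide": [0.0035,0.0145,-0.435],"twist": [0,0,-0.0007],"grip": 1},
  ],
)

```text
time_s: 8.22
eef_pos: [575.1, 52.2, 29.9]
tool_rot: [2.28, 2.161, 0.0]
ft_force: [1.5, 0.6, -4.8]
grip_width: 0.684
finger_force: 30.0
```

Call:
carry_out(
  targets=[
    {"slide": [0,0,-0.007],"twist": [0,0,0],"grip": 1},
    {"slide": [0,0,-0.012],"twist": [0,0,0],"grip": 1},
    {"slide": [0,0,-0.014],"twist": [0,0,0],"grip": 1},
    {"slide": [0,0,-0.014],"twist": [0,0,0],"grip": 1},
  ],
)

```text
time_s: 8.72
eef_pos: [575.0, 52.3, 27.3]
tool_rot: [2.28, 2.161, 0.0]
ft_force: [-1.8, -0.2, 3.7]
grip_width: 0.68
finger_force: 30.0
```

Call:
carry_out(
  targets=[
    {"slide": [0,0,0],"twist": [0,0,0],"grip": -1},
    {"slide": [0,0,0],"twist": [0,0,0],"grip": -1},
    {"slide": [0,0,0],"twist": [0,0,0],"grip": -1},
    {"slide": [0,0,0],"twist": [0,0,0],"grip": -1},
    {"slide": [0,0,0.15],"twist": [0,0,0],"grip": -1},
    {"slide": [0,0,0.4],"twist": [0,0,0],"grip": -1},
    {"slide": [0,-0.1,0.7],"twist": [0,0,0],"grip": -1},
    {"slide": [0,-0.3,1],"twist": [0,0,0],"grip": -1},
    {"slide": [0,-0.4,1],"twist": [0,0,0],"grip": -1},
    {"slide": [0,-0.4,1],"twist": [0,0,0],"grip": -1},
    {"slide": [0,-0.4,1],"twist": [0,0,0],"grip": -1},
  ],
)

```text
time_s: 10.1
eef_pos: [574.2, -27.1, 225.9]
tool_rot: [-2.28, -2.159, 0.001]
ft_force: [-0.1, 0.2, -0.5]
grip_width: 1.002
finger_force: 0.0
```

Run:
```python
from h import *
np.set_printoptions(precision=2,suppress=True)
ci=manip.camera_info("wrist")
im=cv2.cvtColor(snap("wrist","w2"),cv2.COLOR_RGB2BGR)
s=manip.observe();print(s["eef_pos"],s["tool_rot"],s["time_s"],s["ft_force"])
h=cv2.cvtColor(im,cv2.COLOR_BGR2HSV).astype(int)
m=(h[...,0]>12)&(h[...,0]<32)&(h[...,1]>90)&(h[...,2]>120); m[260:]=0
for z in (55,): print("cheese",rect(m,z,"wrist",ci))
print([round(x,3) for x in s["joint_positions"]])
```

```text
[574.02 -26.84 225.68] [-2.28 -2.16  0.  ] 10.15 [0.04 0.73 0.1 ]
cheese (array([574.44,  51.15], dtype=float32), np.float32(58.660877), np.float32(148.42021), np.float32(-0.053708058))
[np.float64(-0.167), np.float64(0.321), np.float64(1.56), np.float64(0.0), np.float64(1.263), np.float64(-0.114)]
```

View pics/w2.png

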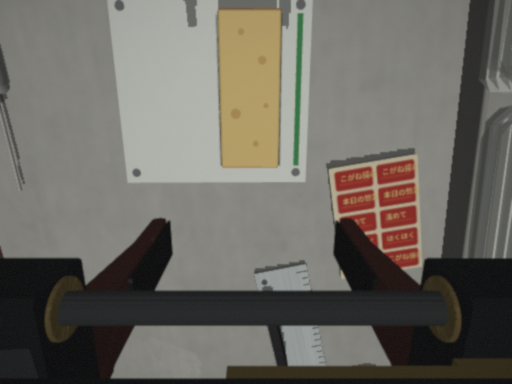

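The cheese is seated: its top fits at (574.4, 51.2) with yaw -0.054, and it sits evenly inside the pocket at pixel (249,90). The bystanders haven't moved. Next is the rule.

Call:
carry_out(
  targets=[
    {"slide": [0.08,-1,0.1],"twist": [0,0,0.034],"grip": -1},
    {"slide": [0.08,-1,0.1],"twist": [0,0,0.034],"grip": -1},
    {"slide": [0.08,-1,0.1],"twist": [0,0,0.034],"grip": -1},
    {"slide": [0.08,-1,0.1],"twist": [0,0,0.034],"grip": -1},
    {"slide": [0.08,-1,0.1],"twist": [0,0,0.034],"grip": -1},
  ],
)

```text
time_s: 10.78
eef_pos: [590.7, -227.5, 245.7]
tool_rot: [-2.037, -2.389, -0.0]
ft_force: [-0.5, -0.1, -0.2]
grip_width: 1.0
finger_force: 0.0
```

Call:
carry_out(
  targets=[
    {"slide": [0,-0.19,0],"twist": [0,0,0],"grip": -1},
    {"slide": [0,-0.19,0],"twist": [0,0,0],"grip": -1},
    {"slide": [0,-0.19,0],"twist": [0,0,0],"grip": -1},
    {"slide": [0,-0.19,0],"twist": [0,0,0],"grip": -1},
  ],
)

```text
time_s: 11.28
eef_pos: [590.9, -263.8, 246.7]
tool_rot: [-2.034, -2.392, -0.0]
ft_force: [-0.2, 0.2, -0.3]
grip_width: 0.998
finger_force: 0.0
```

Run:
```python
from h import *
np.set_printoptions(precision=2,suppress=True)
ci=manip.camera_info("wrist")
im=cv2.cvtColor(snap("wrist","w3"),cv2.COLOR_RGB2BGR)
s=manip.observe();print(s["eef_pos"],s["tool_rot"],s["time_s"],s["ft_force"])
for n,z in [("rule",0),("edge_left",2.5),("edge_right",2.5)]:
    for r in manip.pinpoint("wrist",n)[:2]: print(n,r["uv"],round(r["confidence"],2),ray("wrist",r["uv"],z,ci))
h=im.max(2); m=(h<70); 
c=proj("wrist",[590,-265,33],ci); print(c)
x0,y0=int(c[0]),int(c[1]); mm=m*0; mm[max(0,y0-75):min(y0+75,245),x0-22:x0+22]=m[max(0,y0-75):min(y0+75,245),x0-22:x0+22]
print("grip",rect(mm,33,"wrist",ci))
```

```text
[ 590.92 -264.12  246.79] [-2.03 -2.39 -0.  ] 11.325 [-1.03 -0.08  1.3 ]
rule [273.2, 154.8] 0.67 [ 616.02 -257.26    0.  ]
edge_left [299.9, 102.8] 0.67 [ 636.36 -189.15    2.5 ]
edge_right [298.4, 209.7] 0.78 [ 661.68 -323.66    2.5 ]
[251.88 162.66]
grip (array([ 591.63, -263.22], dtype=float32), np.float32(12.906434), np.float32(97.68163), np.float32(0.1666915))
```

View pics/w3.png

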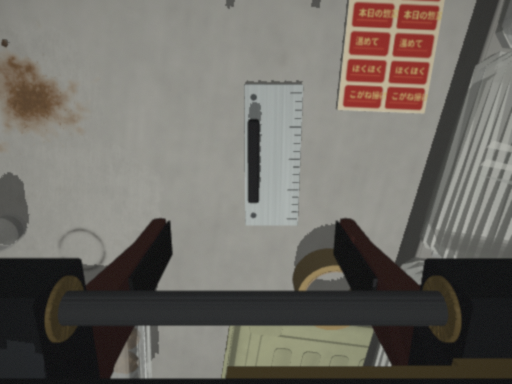

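The rule is clear of obstructions, with its grip bar at pixel (254,161) and the ticks on its +x side. I descend over the bar and pinch it.

Call:
carry_out(
  targets=[
    {"slide": [0.004,0.0045,-0.3],"twist": [0,0,0.0006],"grip": -1},
    {"slide": [0.004,0.0045,-0.6],"twist": [0,0,0.0006],"grip": -1},
    {"slide": [0.004,0.0045,-0.9],"twist": [0,0,0.0006],"grip": -1},
    {"slide": [0.004,0.0045,-0.9],"twist": [0,0,0.0006],"grip": -1},
    {"slide": [0.004,0.0045,-0.9],"twist": [0,0,0.0006],"grip": -1},
    {"slide": [0.004,0.0045,-0.9],"twist": [0,0,0.0006],"grip": -1},
  ],
)

```text
time_s: 12.22
eef_pos: [593.9, -266.1, 70.1]
tool_rot: [2.029, 2.391, 0.001]
ft_force: [-0.2, -0.8, -0.1]
grip_width: 1.001
finger_force: 0.0
```

Call:
carry_out(
  targets=[
    {"slide": [0,0,-0.1],"twist": [0,0,0],"grip": -1},
    {"slide": [0,0,-0.2],"twist": [0,0,0],"grip": -1},
    {"slide": [0,0,-0.25],"twist": [0,0,0],"grip": -1},
    {"slide": [0,0,-0.275],"twist": [0,0,0],"grip": -1},
    {"slide": [0,0,-0.275],"twist": [0,0,0],"grip": -1},
    {"slide": [0,0,-0.275],"twist": [0,0,0],"grip": -1},
  ],
)

```text
time_s: 12.98
eef_pos: [592.1, -265.1, 12.3]
tool_rot: [2.032, 2.395, 0.0]
ft_force: [0.4, 1.5, 0.3]
grip_width: 1.004
finger_force: 0.0
```

Call:
carry_out(
  targets=[
    {"slide": [0,0,-0.012],"twist": [0,0,0],"grip": -1},
    {"slide": [0,0,-0.012],"twist": [0,0,0],"grip": 1},
    {"slide": [0,0,-0.012],"twist": [0,0,0],"grip": 1},
    {"slide": [0,0,-0.012],"twist": [0,0,0],"grip": 1},
    {"slide": [0,0,-0.012],"twist": [0,0,0],"grip": 1},
    {"slide": [0,0,-0.012],"twist": [0,0,0],"grip": 1},
    {"slide": [0,0,-0.012],"twist": [0,0,0],"grip": 1},
    {"slide": [0,0,-0.012],"twist": [0,0,0],"grip": 1},
    {"slide": [0,0,-0.012],"twist": [0,0,0],"grip": 1},
    {"slide": [0,0,-0.012],"twist": [0,0,0],"grip": 1},
  ],
)

```text
time_s: 14.22
eef_pos: [591.7, -264.9, 9.4]
tool_rot: [-2.033, -2.395, 0.0]
ft_force: [-0.0, -0.6, 0.2]
grip_width: 0.158
finger_force: 30.0
```

Call:
carry_out(
  targets=[
    {"slide": [0,0,0.08],"twist": [0,0,0],"grip": 1},
    {"slide": [0,0,0.2],"twist": [0,0,0],"grip": 1},
    {"slide": [-0.05,0.05,0.35],"twist": [0,0,-0.003],"grip": 1},
    {"slide": [-0.15,0.15,0.45],"twist": [0,0,-0.01],"grip": 1},
    {"slide": [-0.25,0.3,0.45],"twist": [0,0,-0.018],"grip": 1},
    {"slide": [-0.38,0.5,0.45],"twist": [0,0,-0.026],"grip": 1},
    {"slide": [-0.48,0.7,0.45],"twist": [0,0,-0.034],"grip": 1},
    {"slide": [-0.55,0.85,0.45],"twist": [0,0,-0.0346],"grip": 1},
    {"slide": [-0.55,0.9,0.45],"twist": [0,0,-0.0346],"grip": 1},
    {"slide": [-0.55,0.9,0.45],"twist": [0,0,-0.0346],"grip": 1},
  ],
)

```text
time_s: 15.48
eef_pos: [482.8, -85.0, 100.2]
tool_rot: [2.278, 2.161, 0.001]
ft_force: [0.6, -0.6, -1.9]
grip_width: 0.16
finger_force: 30.0
```

Call:
carry_out(
  targets=[
    {"slide": [0,0.15,0],"twist": [0,0,0],"grip": 1},
    {"slide": [0,0.35,0],"twist": [0,0,0],"grip": 1},
    {"slide": [0,0.55,0],"twist": [0,0,0],"grip": 1},
    {"slide": [0,0.68,0],"twist": [0,0,0],"grip": 1},
    {"slide": [0,0.7,0],"twist": [0,0,0],"grip": 1},
    {"slide": [0,0.7,0],"twist": [0,0,0],"grip": 1},
    {"slide": [0,0.7,0],"twist": [0,0,0],"grip": 1},
    {"slide": [0,0.7,0],"twist": [0,0,0],"grip": 1},
  ],
)

```text
time_s: 16.48
eef_pos: [481.9, 54.2, 99.4]
tool_rot: [2.282, 2.159, -0.0]
ft_force: [1.0, 0.8, -2.9]
grip_width: 0.151
finger_force: 30.0
```

Run:
```python
from h import *
np.set_printoptions(precision=2,suppress=True)
ci=manip.camera_info("wrist")
im=cv2.cvtColor(snap("wrist","w4"),cv2.COLOR_RGB2BGR)
s=manip.observe();print(s["eef_pos"],s["tool_rot"],s["time_s"],s["ft_force"])
np.save("ci4.npy",np.array(ci,dtype=object),allow_pickle=True)
```

```text
[481.83  54.38  99.43] [ 2.28  2.16 -0.  ] 16.525 [ 0.14  0.37 -2.7 ]
```

View pics/w4.png

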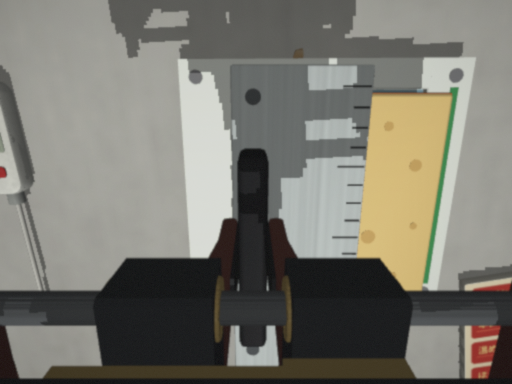

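The rule is held level with its ticked edge from about (374,66) to (358,255). The cheese's visible top runs (372,92)–(450,95) at its far end. I fit the edge line.

Run:
```python
from h import *
np.set_printoptions(precision=3,suppress=True)
ci=np.load("ci4.npy",allow_pickle=True).item()
im=cv2.imread("pics/w4.png"); h=cv2.cvtColor(im,cv2.COLOR_BGR2HSV).astype(int)
m=(h[...,0]>12)&(h[...,0]<32)&(h[...,1]>90)&(h[...,2]>90)
P=[];Q=[]
for r in range(105,250,3):
    c=np.where(m[r,330:480])[0]; 
    P.append(ray("wrist",(330+c[0]-.5,r),95,ci)[:2]); Q.append(ray("wrist",(330+c[-1]+.5,r),55,ci)[:2])
for n,A in (("rule edge",P),("cheese far top edge",Q)):
    A=np.array(A); k,b=np.polyfit(A[:,1],A[:,0],1); d=A[:,0]-k*A[:,1]-b
    ok=abs(d)<1.5; k,b=np.polyfit(A[ok,1],A[ok,0],1); print(n,"yaw",np.arctan(-k),"x@y=51",k*51+b,ok.sum())
e=ray("wrist",(302,66),95,ci); print("rule +y end",e)
```

```text
rule edge yaw -0.05038235471374968 x@y=51 540.6972928991994 49
cheese far top edge yaw -0.05580588280471142 x@y=51 603.4210810490574 49
rule +y end [510.307 141.515  95.   ]
```

Call:
carry_out(
  targets=[
    {"slide": [-0.008,0.0125,-0.1],"twist": [0,0,-0.0005],"grip": 1},
    {"slide": [-0.008,0.0125,-0.22],"twist": [0,0,-0.0005],"grip": 1},
    {"slide": [-0.008,0.0125,-0.3],"twist": [0,0,-0.0005],"grip": 1},
    {"slide": [-0.008,0.0125,-0.34],"twist": [0,0,-0.0005],"grip": 1},
    {"slide": [-0.008,0.0125,-0.36],"twist": [0,0,-0.0005],"grip": 1},
    {"slide": [-0.008,0.0125,-0.36],"twist": [0,0,-0.0005],"grip": 1},
    {"slide": [-0.008,0.0125,-0.36],"twist": [0,0,-0.0005],"grip": 1},
    {"slide": [-0.008,0.0125,-0.36],"twist": [0,0,-0.0005],"grip": 1},
  ],
)

```text
time_s: 17.52
eef_pos: [480.5, 57.6, 27.9]
tool_rot: [2.283, 2.157, 0.001]
ft_force: [-0.2, 0.1, -1.8]
grip_width: 0.156
finger_force: 30.0
```

Call:
carry_out(
  targets=[
    {"slide": [0,0,-0.008],"twist": [0,0,0],"grip": 1},
    {"slide": [0,0,-0.0125],"twist": [0,0,0],"grip": 1},
    {"slide": [0,0,-0.0125],"twist": [0,0,0],"grip": 1},
    {"slide": [0,0,-0.0125],"twist": [0,0,0],"grip": 1},
  ],
)

```text
time_s: 18.02
eef_pos: [480.2, 57.6, 25.4]
tool_rot: [2.284, 2.157, 0.0]
ft_force: [-0.8, 0.7, 5.4]
grip_width: 0.154
finger_force: 30.0
```

Call:
carry_out(
  targets=[
    {"slide": [0.005,0,0.002],"twist": [0,0,0],"grip": 1},
    {"slide": [0.01,-0.0005,0.002],"twist": [0,0,0],"grip": 1},
    {"slide": [0.015,-0.001,0.002],"twist": [0,0,0],"grip": 1},
    {"slide": [0.015,-0.001,0.002],"twist": [0,0,0],"grip": 1},
  ],
)

```text
time_s: 18.52
eef_pos: [480.2, 57.7, 25.4]
tool_rot: [-2.281, -2.155, 0.005]
ft_force: [-8.1, 0.9, 11.2]
grip_width: 0.161
finger_force: 30.0
```

Call:
carry_out(
  targets=[
    {"slide": [0.005,0,0],"twist": [0,0,0],"grip": 1},
    {"slide": [0.005,0,0],"twist": [0,0,0],"grip": 1},
  ],
)

```text
time_s: 18.77
eef_pos: [480.2, 57.7, 25.3]
tool_rot: [-2.28, -2.154, 0.007]
ft_force: [-9.4, 0.3, 14.6]
grip_width: 0.155
finger_force: 30.1
```

Call:
carry_out(
  targets=[
    {"slide": [0.005,0,0],"twist": [0,0,0],"grip": 1},
    {"slide": [0.005,0,0],"twist": [0,0,0],"grip": 1},
  ],
)

```text
time_s: 19.02
eef_pos: [480.1, 57.6, 25.3]
tool_rot: [-2.279, -2.153, 0.009]
ft_force: [-11.5, 1.0, 17.6]
grip_width: 0.153
finger_force: 30.1
```

Call:
carry_out(
  targets=[
    {"slide": [0.005,0,0],"twist": [0,0,0],"grip": 1},
    {"slide": [0.005,0,0],"twist": [0,0,0],"grip": 1},
  ],
)

```text
time_s: 19.27
eef_pos: [480.2, 57.7, 25.3]
tool_rot: [-2.278, -2.153, 0.011]
ft_force: [-14.2, 0.0, 19.6]
grip_width: 0.157
finger_force: 30.1
```

Call:
carry_out(
  targets=[
    {"slide": [-0.015,0,0.005],"twist": [0,0,0],"grip": 1},
    {"slide": [-0.015,0,0.01],"twist": [0,0,0],"grip": 1},
    {"slide": [-0.015,0,0.01],"twist": [0,0,0],"grip": 1},
  ],
)

```text
time_s: 19.65
eef_pos: [484.0, 57.4, 27.3]
tool_rot: [2.283, 2.157, 0.001]
ft_force: [-0.6, -0.0, -2.6]
grip_width: 0.16
finger_force: 30.0
```

Run:
```python
from h import *
np.set_printoptions(precision=2,suppress=True)
s=manip.observe();print(s["eef_pos"],s["ft_force"],s["ft_torque"],s["time_s"])
ci=manip.camera_info("wrist");np.save("ci5.npy",np.array(ci,dtype=object),allow_pickle=True)
a=snap("wrist","w5")
```

```text
[484.01  57.38  27.3 ] [-0.61 -0.04 -2.63] [0.02 0.01 0.01] 19.65
```

View pics/w5.png

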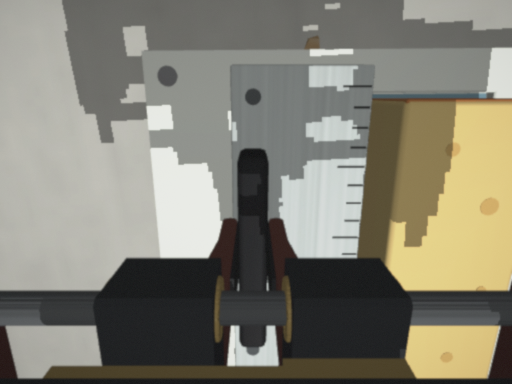

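The rule had jammed by friction under too much down-force. Lifted slightly, it came free and followed to x=484. The image shows its edge at (374,66)–(359,255), right beside the cheese's near face. I slide it on while hovering about 1.5 mm above the board, until it meets the cheese.

Call:
carry_out(
  targets=[
    {"slide": [0.005,0,-0.003],"twist": [0,0,0],"grip": 1},
    {"slide": [0.005,0,-0.003],"twist": [0,0,0],"grip": 1},
  ],
)

```text
time_s: 19.95
eef_pos: [484.4, 57.4, 26.6]
tool_rot: [2.284, 2.157, 0.0]
ft_force: [0.2, -0.1, -2.6]
grip_width: 0.157
finger_force: 30.0
```

Call:
carry_out(
  targets=[
    {"slide": [0.005,0,0],"twist": [0,0,0],"grip": 1},
    {"slide": [0.005,0,0],"twist": [0,0,0],"grip": 1},
  ],
)

```text
time_s: 20.2
eef_pos: [485.3, 57.4, 26.7]
tool_rot: [2.284, 2.157, 0.0]
ft_force: [-0.0, 0.2, -2.7]
grip_width: 0.16
finger_force: 30.0
```

Call:
carry_out(
  targets=[
    {"slide": [0.005,0,0],"twist": [0,0,0],"grip": 1},
    {"slide": [0.005,0,0],"twist": [0,0,0],"grip": 1},
  ],
)

```text
time_s: 20.45
eef_pos: [486.0, 57.4, 26.7]
tool_rot: [-2.284, -2.157, 0.0]
ft_force: [-0.9, 0.4, -2.8]
grip_width: 0.158
finger_force: 30.0
```

Call:
carry_out(
  targets=[
    {"slide": [0.005,0,0],"twist": [0,0,0],"grip": 1},
    {"slide": [0.005,0,0],"twist": [0,0,0],"grip": 1},
  ],
)

```text
time_s: 20.7
eef_pos: [486.1, 57.4, 26.5]
tool_rot: [-2.283, -2.156, 0.002]
ft_force: [-2.9, -1.0, -0.5]
grip_width: 0.155
finger_force: 30.0
```

Call:
carry_out(
  targets=[
    {"slide": [0.005,0,0],"twist": [0,0,0],"grip": 1},
    {"slide": [0.005,0,0],"twist": [0,0,0],"grip": 1},
  ],
)

```text
time_s: 20.95
eef_pos: [486.4, 57.5, 26.5]
tool_rot: [-2.282, -2.156, 0.003]
ft_force: [-4.1, 0.1, 1.3]
grip_width: 0.155
finger_force: 30.0
```

Call:
carry_out(
  targets=[
    {"slide": [0.005,0,0],"twist": [0,0,0],"grip": 1},
    {"slide": [0.005,0,0],"twist": [0,0,0],"grip": 1},
  ],
)

```text
time_s: 21.2
eef_pos: [486.8, 57.6, 26.4]
tool_rot: [-2.282, -2.155, 0.004]
ft_force: [-6.2, -0.1, 2.2]
grip_width: 0.155
finger_force: 30.0
```

Call:
carry_out(
  targets=[
    {"slide": [0.005,0,0.002],"twist": [0,0,0],"grip": 1},
    {"slide": [0.005,0,0.002],"twist": [0,0,0],"grip": 1},
  ],
)

```text
time_s: 21.45
eef_pos: [489.2, 57.4, 26.8]
tool_rot: [-2.283, -2.156, 0.002]
ft_force: [-4.4, 0.3, -3.1]
grip_width: 0.155
finger_force: 30.0
```

Call:
carry_out(
  targets=[
    {"slide": [0.005,0,0.002],"twist": [0,0,0],"grip": 1},
    {"slide": [0.005,0,0.002],"twist": [0,0,0],"grip": 1},
  ],
)

```text
time_s: 21.7
eef_pos: [489.3, 57.3, 27.0]
tool_rot: [-2.282, -2.156, 0.004]
ft_force: [-6.1, -1.1, -4.2]
grip_width: 0.155
finger_force: 30.0
```

Call:
carry_out(
  targets=[
    {"slide": [-0.004,0,-0.004],"twist": [0,0,0],"grip": 1},
    {"slide": [-0.004,0,-0.008],"twist": [0,0,0],"grip": 1},
    {"slide": [-0.004,0,-0.008],"twist": [0,0,0],"grip": 1},
  ],
)

```text
time_s: 22.08
eef_pos: [489.3, 57.4, 25.8]
tool_rot: [-2.283, -2.156, 0.002]
ft_force: [-5.6, -0.6, -0.9]
grip_width: 0.158
finger_force: 30.0
```

Call:
carry_out(
  targets=[
    {"slide": [-0.002,0,-0.003],"twist": [0,0,0],"grip": 1},
    {"slide": [-0.002,0,-0.003],"twist": [0,0,0],"grip": 1},
  ],
)

```text
time_s: 22.32
eef_pos: [489.3, 57.5, 25.4]
tool_rot: [-2.283, -2.157, 0.001]
ft_force: [-4.1, 0.4, 0.9]
grip_width: 0.158
finger_force: 30.0
```

Call:
carry_out(
  targets=[
    {"slide": [0,0,0],"twist": [0,0,0],"grip": 0.4},
    {"slide": [0,0,0],"twist": [0,0,0],"grip": 0.4},
    {"slide": [0,0,0],"twist": [0,0,0],"grip": 0.4},
  ],
)

```text
time_s: 22.7
eef_pos: [491.3, 57.4, 25.7]
tool_rot: [2.283, 2.156, 0.003]
ft_force: [0.2, 0.8, 0.0]
grip_width: 0.3
finger_force: 0.0
```

Call:
carry_out(
  targets=[
    {"slide": [0,0,0.05],"twist": [0,0,0],"grip": 0.4},
    {"slide": [0,0,0.15],"twist": [0,0,0],"grip": 0.4},
    {"slide": [0,0,0.4],"twist": [0,0,0],"grip": 0.4},
    {"slide": [0,-0.1,0.65],"twist": [0,0,0],"grip": 0.4},
    {"slide": [0,-0.3,0.9],"twist": [0,0,0],"grip": 0.4},
    {"slide": [0,-0.4,0.9],"twist": [0,0,0],"grip": 0.4},
    {"slide": [0,-0.4,0.9],"twist": [0,0,0],"grip": 0.4},
  ],
)

```text
time_s: 23.58
eef_pos: [490.4, -23.7, 206.6]
tool_rot: [2.285, 2.153, 0.002]
ft_force: [-1.0, -0.4, -0.2]
grip_width: 0.297
finger_force: 0.0
```

Run:
```python
from h import *
np.set_printoptions(precision=3,suppress=True)
s=manip.observe();print(s["eef_pos"],s["time_s"],s["ft_force"])
ci=manip.camera_info("wrist")
im=cv2.cvtColor(snap("wrist","w6"),cv2.COLOR_RGB2BGR)
h=cv2.cvtColor(im,cv2.COLOR_BGR2HSV).astype(int)
m=(h[...,0]>12)&(h[...,0]<32)&(h[...,1]>90)&(h[...,2]>120); m[260:]=0
print("cheese",rect(m,55,"wrist",ci))
for n in ("edge_left","edge_right"):
    for r in manip.pinpoint("wrist",n)[:2]: print(n,r["uv"],round(r["confidence"],2),ray("wrist",r["uv"],18.5,ci))
c=im[0:225,110:350]; cv2.imwrite("pics/w6c.png",cv2.resize(c,None,fx=2.6,fy=2.6,interpolation=cv2.INTER_CUBIC))
```

```text
[490.366 -23.692 206.65 ] 23.575 [-1.007 -0.375 -0.188]
cheese (array([576.838,  50.724], dtype=float32), np.float32(58.235905), np.float32(149.1756), np.float32(-0.057100862))
edge_left [303.4, 14.3] 0.94 [548.75  123.743  18.5  ]
edge_right [301.1, 155.4] 0.88 [543.892 -15.029  18.5  ]
```

View pics/w6c.png

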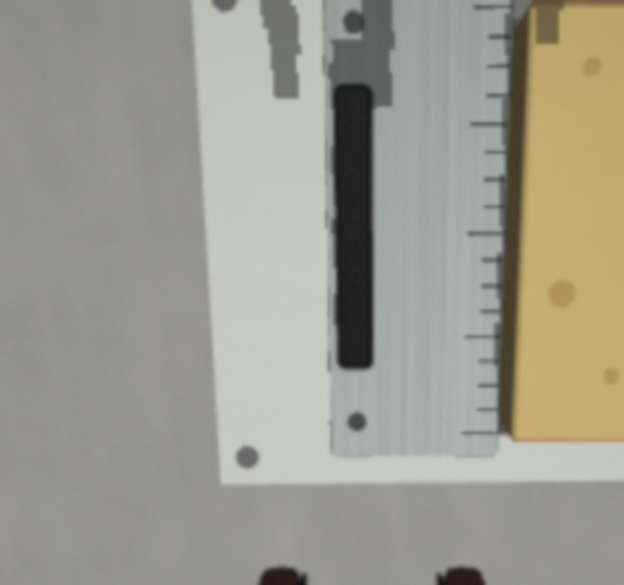

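The rule lies flat with its ticked edge along the cheese's dark side face (crop columns ~500–525). It extends past the near end at (497,455) and is still parallel to the cheese. I check the contact line numerically.

Run:
```python
from h import *
np.set_printoptions(precision=3,suppress=True,linewidth=150)
ci=manip.camera_info("wrist")
im=cv2.imread("pics/w6.png"); g=cv2.cvtColor(im,cv2.COLOR_BGR2GRAY).astype(float)
print(g[80,290:318].astype(int)); print(g[155,290:318].astype(int)); print(g[20,290:325].astype(int))
h=cv2.cvtColor(im,cv2.COLOR_BGR2HSV).astype(int)
# cheese side face: yellow hue, dark; rule: low saturation
A=[];B=[]
for r in range(22,165,2):
    s=h[r,285:335,1]; v=h[r,285:335,2]
    i=np.where(s>90)[0]; j=np.where((s>90)&(v>150))[0]
    if len(i) and len(j): A.append(ray("wrist",(285+i[0]-.5,r),21,ci)[:2]); B.append(ray("wrist",(285+j[0]-.5,r),55,ci)[:2])
for n,P in (("foot",A),("cheese top",B)):
    P=np.array(P);ok=np.ones(len(P),bool)
    for _ in range(4):
        k,b=np.polyfit(P[ok,1],P[ok,0],1); ok=abs(P[:,0]-k*P[:,1]-b)<1.2
    print(n,"yaw",np.arctan(-k),"x@51",k*51+b,ok.sum(),len(P))
```

```text
[170 169 168 169 168 166 155 149 148 149 151 141 107  90  76  65  63  63  63  72 104 138 159 170 173 173 172 173]
[173 173 175 177 176 173 173 172 171 171 158 110  72  63  63  64  77 111 146 164 172 174 175 174 173 172 173 174]
[158 158 157 157 159 161 164 161 162 160 161 160 161 153 124  99  81  66  62  61  62  60  81 119 144 159 167 167 168 168 168 168 167 167 167]
foot yaw -0.05191378970467237 x@51 546.0941759337594 71 72
cheese top yaw -0.05442613589329782 x@51 545.9227873417244 72 72
```

The edge and the cheese face agree within about 0.2 mm and 0.003 rad. To be sure of contact I give the grip bar's back a light nudge with shut fingers.

Call:
carry_out(
  targets=[
    {"slide": [-0.165,0.1,0],"twist": [0,0,0],"grip": 1},
    {"slide": [-0.165,0.4,0],"twist": [0,0,0],"grip": 1},
    {"slide": [-0.165,0.4,0],"twist": [0,0,0],"grip": 1},
    {"slide": [-0.165,0.4,-0.3],"twist": [0,0,0],"grip": 1},
    {"slide": [-0.165,0.4,-0.6],"twist": [0,0,0],"grip": 1},
    {"slide": [-0.165,0.4,-0.75],"twist": [0,0,0],"grip": 1},
    {"slide": [-0.165,0.4,-0.85],"twist": [0,0,0],"grip": 1},
    {"slide": [-0.165,0.4,-0.89],"twist": [0,0,0],"grip": 1},
    {"slide": [-0.165,0.4,-0.89],"twist": [0,0,0],"grip": 1},
    {"slide": [-0.165,0.4,-0.89],"twist": [0,0,0],"grip": 1},
  ],
)

```text
time_s: 24.98
eef_pos: [457.6, 57.4, 28.0]
tool_rot: [2.283, 2.157, 0.001]
ft_force: [-0.0, 0.3, 0.3]
grip_width: 0.005
finger_force: 0.0
```

Call:
carry_out(
  targets=[
    {"slide": [0.02,0,0],"twist": [0,0,0],"grip": 1},
    {"slide": [0.03,0,0],"twist": [0,0,0],"grip": 1},
    {"slide": [0.03,0,0],"twist": [0,0,0],"grip": 1},
  ],
)

```text
time_s: 25.35
eef_pos: [463.5, 57.4, 27.7]
tool_rot: [2.283, 2.157, 0.001]
ft_force: [0.2, 0.6, -0.2]
grip_width: 0.006
finger_force: 0.0
```

Call:
carry_out(
  targets=[
    {"slide": [0.01,0,0],"twist": [0,0,0],"grip": 1},
    {"slide": [0.015,0,0],"twist": [0,0,0],"grip": 1},
    {"slide": [0.015,0,0],"twist": [0,0,0],"grip": 1},
  ],
)

```text
time_s: 25.72
eef_pos: [466.0, 57.4, 27.3]
tool_rot: [-2.284, -2.157, 0.0]
ft_force: [-0.9, 0.3, -0.1]
grip_width: 0.005
finger_force: 0.0
```

Call:
carry_out(
  targets=[
    {"slide": [0.005,0,0],"twist": [0,0,0],"grip": 1},
    {"slide": [0.01,0,0],"twist": [0,0,0],"grip": 1},
    {"slide": [0.01,0,0],"twist": [0,0,0],"grip": 1},
  ],
)

```text
time_s: 26.1
eef_pos: [468.0, 57.4, 27.3]
tool_rot: [-2.284, -2.157, -0.0]
ft_force: [-0.0, -0.5, -0.2]
grip_width: 0.005
finger_force: 0.0
```

Call:
carry_out(
  targets=[
    {"slide": [0.005,0,0],"twist": [0,0,0],"grip": 1},
    {"slide": [0.01,0,0],"twist": [0,0,0],"grip": 1},
    {"slide": [0.01,0,0],"twist": [0,0,0],"grip": 1},
  ],
)

```text
time_s: 26.48
eef_pos: [470.0, 57.4, 27.3]
tool_rot: [2.284, 2.157, 0.0]
ft_force: [0.2, -0.3, 0.4]
grip_width: 0.004
finger_force: 0.0
```

Call:
carry_out(
  targets=[
    {"slide": [0.01,0,0],"twist": [0,0,0],"grip": 1},
    {"slide": [0.01,0,0],"twist": [0,0,0],"grip": 1},
  ],
)

```text
time_s: 26.72
eef_pos: [472.2, 57.4, 27.3]
tool_rot: [2.284, 2.157, 0.0]
ft_force: [0.4, 0.6, 0.4]
grip_width: 0.012
finger_force: 0.0
```

Call:
carry_out(
  targets=[
    {"slide": [0.01,0,0],"twist": [0,0,0],"grip": 1},
    {"slide": [0.01,0,0],"twist": [0,0,0],"grip": 1},
  ],
)

```text
time_s: 26.98
eef_pos: [472.9, 57.5, 27.2]
tool_rot: [-2.283, -2.156, 0.002]
ft_force: [-3.2, -0.9, 3.5]
grip_width: 0.009
finger_force: 1.5
```

Call:
carry_out(
  targets=[
    {"slide": [0.005,0,0.003],"twist": [0,0,0],"grip": 1},
    {"slide": [0.005,0,0.003],"twist": [0,0,0],"grip": 1},
  ],
)

```text
time_s: 27.22
eef_pos: [473.0, 57.5, 27.5]
tool_rot: [-2.282, -2.156, 0.004]
ft_force: [-4.8, -0.3, -0.2]
grip_width: 0.0
finger_force: 2.6
```

Call:
carry_out(
  targets=[
    {"slide": [0.005,0,0],"twist": [0,0,0],"grip": 1},
    {"slide": [0.005,0,0],"twist": [0,0,0],"grip": 1},
  ],
)

```text
time_s: 27.48
eef_pos: [472.8, 57.5, 27.3]
tool_rot: [-2.281, -2.155, 0.006]
ft_force: [-6.8, -0.1, 1.2]
grip_width: 0.004
finger_force: 3.4
```

It resists 7 N without moving, so the rule is firmly against the cheese. I back off, rise clear and check.

Call:
carry_out(
  targets=[
    {"slide": [-0.03,0,0],"twist": [0,0,0],"grip": 1},
    {"slide": [-0.08,0,0],"twist": [0,0,0],"grip": 1},
    {"slide": [-0.08,0,0.1],"twist": [0,0,0],"grip": 1},
    {"slide": [-0.08,0,0.4],"twist": [0,0,0],"grip": 1},
    {"slide": [0,-0.2,0.7],"twist": [0,0,0],"grip": 1},
    {"slide": [0.1,-0.4,0.9],"twist": [0,0,0],"grip": 1},
    {"slide": [0.1,-0.4,0.9],"twist": [0,0,0],"grip": 1},
    {"slide": [0.1,-0.4,0.9],"twist": [0,0,0],"grip": 1},
  ],
)

```text
time_s: 28.48
eef_pos: [495.5, -22.5, 207.6]
tool_rot: [-2.285, -2.156, -0.001]
ft_force: [0.7, 0.7, -1.3]
grip_width: 0.006
finger_force: 0.0
```

Run:
```python
from h import *
np.set_printoptions(precision=3,suppress=True,linewidth=150)
s=manip.observe();print(s["eef_pos"],s["time_s"],s["ft_force"])
ci=manip.camera_info("wrist")
im=cv2.cvtColor(snap("wrist","w7"),cv2.COLOR_RGB2BGR)
h=cv2.cvtColor(im,cv2.COLOR_BGR2HSV).astype(int)
x0=int(proj("wrist",[546,51,21],ci)[0]);A=[];B=[]
for r in range(24,165,2):
    w=h[r,x0-25:x0+30]; i=np.where(w[:,1]>90)[0]; j=np.where((w[:,1]>90)&(w[:,2]>150))[0]
    if len(i) and len(j): A.append(ray("wrist",(x0-25+i[0]-.5,r),21,ci)[:2]); B.append(ray("wrist",(x0-25+j[0]-.5,r),55,ci)[:2])
for n,P in (("foot",A),("cheese top",B)):
    P=np.array(P);ok=np.ones(len(P),bool)
    for _ in range(4):
        k,b=np.polyfit(P[ok,1],P[ok,0],1); ok=abs(P[:,0]-k*P[:,1]-b)<1.2
    print(n,"yaw",np.arctan(-k),"x@51",k*51+b,ok.sum(),len(P))
c=im[0:240,100:400]; cv2.imwrite("pics/w7c.png",cv2.resize(c,None,fx=2.5,fy=2.5,interpolation=cv2.INTER_CUBIC))
```

```text
[495.539 -22.542 207.649] 28.475 [ 0.729  0.654 -1.255]
foot yaw -0.05356435274731941 x@51 548.396095731501 71 71
cheese top yaw -0.05664633597856698 x@51 548.2668194152114 71 71
```

View pics/w7c.png

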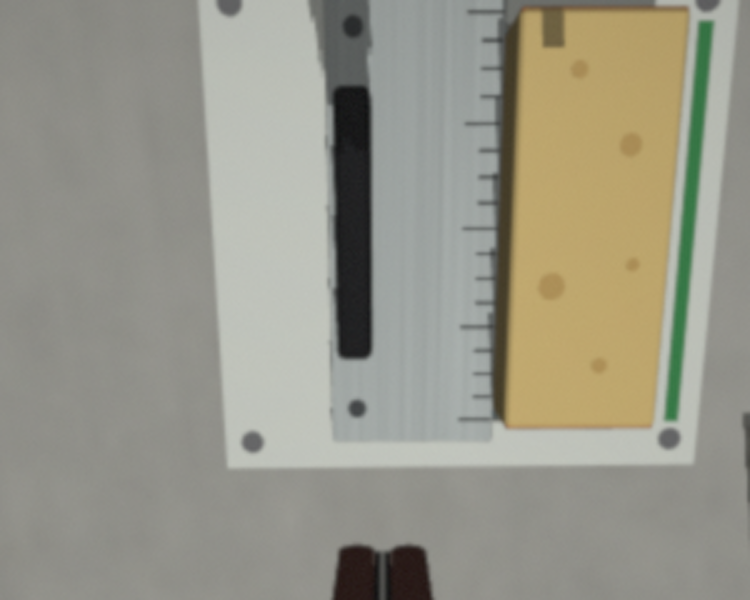

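The rule lies flat and flush along the cheese and extends past its end (crop (492,440)). The cheese is level in the pocket, and the gripper is well clear.

```bash
python3 -c "
from workcell import manip
print(manip.close_job())"
```

```text
the job is handed in; nothing more can be done
None
```

I've handed in the job: the cheese sits flat in the pocket and the rule lies flat on the robot's side, its ticked edge flush against the cheese (within about 0.2 mm by camera) and reaching past both ends by placement, though I only saw the near end; it took about 28.5 s of the 56 s.

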